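# Weigh the gel refill on the spring scale

## Robot

A 7-joint arm with a two-finger parallel gripper is mounted at the origin on the work surface. World frame = base frame: x ahead of the robot, y to its left, z up, the work surface at z = 0. Lengths are in m, angles in degrees, forces in N, time in s.
With the tool pointing down it reaches from about 0.4 to 0.9 m from the base axis. Payload 5.5 kg.
Tool frame: the origin (TCP) lies between the finger pads; the fingertips stand 19 mm ahead of it and the grasp point (between the pads) is the TCP (arm.tip_reach is the distance from the TCP to the fingertips, in m); z points along the fingers, y is the line along which they close (so a half turn about z gives the same grasp; the last joint's range is limited). The gripper opens to 92 mm and grips with 3 to 60 N. Pads are 19 mm wide; open, the fingers measure 130 mm over their backs; the gripper's body (75 mm by 190 mm) begins 47 mm behind the grasp point.
Start: joints at [-54.935, 28.699, -24.465, 88.831, 12.651, 65.22, -12.049], TCP at [0.222, 0.611, 0.246] pointing down, gripper open.
Joint ranges: [-164.97, 164.97], [-17.58, 116.51], [-87.97, 89.64], [11.32, 138.91], [-80.73, 260.73], [10.89, 115.49], [-147.41, 147.41]. Speed limits (degrees/s): [147.25, 147.25, 180, 180, 180, 180, 180].

## Interface

Orientations are given as [roll, pitch, yaw] about the fixed x, y, z axes, in that order (R = Rz(yaw) Ry(pitch) Rx(roll)).
In Python, from rig import arm, effector, readout, get_image, calibration gives the robot as it stands. The module is installed in compiled form; this text tells all that it offers. Calls block until the motion is done:
- arm.reach(position, orientation): joint-space move of the TCP to a pose.
- arm.movel(position, frame=None, max_speed=0.15, guard=None): straight line of the TCP; frame=None keeps the orientation; max_speed is the mean speed in m/s. With guard (N) it stops when the force on the tool has changed by that much, and returns True; else False.
- arm.movej(angles): joint-space move.
- effector.grip(opening, f_grip=None): finger opening in m; f_grip is the grip in N (None keeps the last); returns when the fingers have stopped.
- arm.hold(seconds).
- arm.ik(position, orientation): joint angles nearest the present ones, or None.
- readout.read_state(): the state.
- get_image(name): name is "scene" or "top"; returns the picture (480x640x3 uint8, red, green, blue); there is no depth.
- calibration(name): a dict with "mtx" (3x3 intrinsics, pixels), "eye" and "attitude" of the camera in the world. Camera axes: x right, y up, looking along -z (the intrinsics and any distortion apply to the point x, -y, -z); pixel columns grow to the right and rows downward; lengths in m; the calibration is good to about 2 mm. A picture is of the moment at which its call begins. calibration takes no time and is no camera call.
A pose or a line that the arm cannot do raises arm.PlanningError and nothing moves.
- arm.hand_in(): hands the job in; it is judged then, once.
The state is a dict: "time_s": time; "joint_positions": joint angles; "joint_vel": joint speeds; "joint_efforts": joint torques, N m; "tool_pos": TCP position; "tcp_rot": TCP orientation; "ft_force": force on the tool from outside, world axes, zero at the start; "torque": the same for the moment, N m; "grip_width": finger opening in m; "gripper_force": force on a finger pad.
Only numpy, scipy, OpenCV 4.12 (cv2) and the standard library are available. Lean on these libraries where they do the work, as an engineer would, in place of code of your own. Each camera call takes 0.05 s, during which the arm holds its last target. There are 200 camera calls.

## Task

Weigh the gel bottle in its wire carrier: hang it by its wire loop on the hook of the spring scale, easing it down gently until the scale bears just its whole weight, so that the hook stays put and does not jump when you let go; never force it. Once it hangs still, slide the tell-tale along the scale's base until it is level with the pointer, and leave everything so. Keep the bottle upright and leave the other things on the table where they are.

Things in the scene. Friction and masses are not known exactly. Their poses are not given: they have to be found in the camera images.
- carrier: amber gel bottle fixed in a wire carrier, one rigid part, 0.22 to 0.68 kg (unknown), balanced. Round foot 60 mm across; bottle 46 mm across, black cap up to z 78 mm. 5 mm wire bail in its own y-z plane: uprights at y +-27.5 mm up to z 115, then a roof sloping up to the middle at z 142. The window under the roof, open along x, goes over the hook. Origin: centre of underside, z up.
- carrier_eye (a point): point on the carrier's axis 136 mm above its origin: underside of the roof's peak, which bears on the hook when it hangs; axes as the carrier's
- carrier_tab (a point): centre of the carrier's grey grip tab, on its axis 160 mm above its origin. The tab stands on the roof's peak: 20 mm along x, 14 mm along y, 40 mm high; axes as the carrier's
- scale: spring scale fixed to the table. White base box x -60 to 60, y -55 to 245 mm, 30 mm high; round column 22 mm across, 332 mm tall, at the origin; steel hook arm of 8 mm round bar reaching to -x from a carriage (34 mm across) on the column. The reading track lies on the base's top along y, 105 to 235 mm. Origin: on the table, on the column's axis; z up.
- hook_seat (a point): bearing point, top of the bar in the hook's valley: x -118, y 0, z 210 mm in the scale's frame when unloaded; goes down with the hook. To +x the bar climbs 20 mm over 33 mm and then runs nearly level to the column; to -x it turns up to a free tip 24 mm away, its top 20 mm above the seat. The bar's underside is 8 mm below the seat. Axes as the scale's.
- hook (a joint): travel of the hook and its carriage downwards, m: 0 unloaded, at most 0.055. A spring of 150 N/m (6.7 mm per newton), lightly damped, straight up and down, no friction.
- pointer_tip (a point): front (-x) end of the thin steel pointer on the base, 35 mm above the table; at y 120 mm in the scale's frame when unloaded. Linked to the hook, it moves to +y 2 mm for each mm of hook travel. Axes as the scale's.
- telltale_mark (a point): end of the tell-tale's small index bar, 35 mm above the table, pointing to +x at the pointer across a paper strip; axes as the scale's. It is level with the pointer when both have the same y in the scale's frame. The tell-tale's grip, an upright aluminium block 18 mm along x, 14 mm along y, 32 to 62 mm above the table, is centred 21 mm to -x of this point.
- telltale (a joint): position of the tell-tale along its track to +y of the scale, m: 0 to 0.105; 0 is level with the unloaded pointer. Slides with about 1.2 N of friction and stays where it is left.
- polish_a: green polish bottle, 32 mm square, 86 mm tall; bystander. Origin: underside.
- polish_b: blue polish bottle, 32 mm square, 86 mm tall; bystander. Origin: underside.
- polish_c: yellow polish bottle, 32 mm square, 86 mm tall; bystander. Origin: underside.
- gel_pot: small black gel pot, 38 mm across, 26 mm tall, standing in front of the scale's base; bystander. Origin: underside.
- nail_brush: brush lying on the table, 150 mm long; bystander. Origin: underside.
- tip_rack: clear bar with five nail tips on short posts, 130 mm long along y, 31 mm tall; bystander. Origin: underside.
There are look-alikes about, which are no part of the job. Leave any blue or pink look-alike of the carrier alone.

How it is judged:
By the outcome, as a careful person would: the job done as asked, in the order asked, and still so for the second after the job is handed in, with the robot touching nothing.
It also fails if it takes over 69 s, if anything falls off the work surface, if the arm or the gripper's body presses on something with over 40 N, if the wrist force passes 120 N, or if a joint passes its speed limit or range.

## Working session

There is one attempt and no reset: what is moved stays moved. The work goes in short steps, each a Python script; the robot and the scene stay as the last script left them, time stands still between calls to the robot, and variables do not carry over. Pictures are saved under pics/ and viewed, at most 10 in all, crops included, and the job is handed in when it is done.

```bash
mkdir -p pics; python3 - <<'E'
from rig import arm, effector, readout, get_image, calibration
import cv2
for n in("scene","top"):
    im=get_image(n); cv2.imwrite(f"pics/{n}0.png",cv2.cvtColor(im,cv2.COLOR_RGB2BGR)); print(n,calibration(n))
print(readout.read_state())
E
```

```text
scene {'mtx': array([[529.59861299,   0.        , 323.0603656 ],
       [  0.        , 529.59861299, 243.65688057],
       [  0.        ,   0.        ,   1.        ]]), 'eye': array([ 1.28339814, -0.01967904,  0.85108467]), 'attitude': array([47.17865901,  0.24507347, 93.93172921])}
top {'mtx': array([[433.20306973,   0.        , 327.66703865],
       [  0.        , 433.20306973, 236.43583484],
       [  0.        ,   0.        ,   1.        ]]), 'eye': array([ 0.37935248, -0.0488303 ,  0.9537249 ]), 'attitude': array([ 11.59978025,  -0.35759617, -95.72798723])}
{'time_s': 0.1, 'joint_positions': array([-54.93379982,  28.750914  , -24.45539818,  88.88552618,
        12.6510785 ,  65.22056175, -12.04840612]), 'joint_vel': array([ 0.09362426, -0.12967636, -0.15578371, -0.12340029,  0.02643174,
        0.01992321,  0.06322182]), 'joint_efforts': array([-1.19747318e-02, -5.67873824e+01, -5.83844215e+00, -2.79916835e+01,
       -6.89590001e-02,  2.41441018e-02,  7.33327920e-05]), 'tool_pos': array([0.22198212, 0.61027344, 0.24475634]), 'tcp_rot': array([-1.79896570e+02, -4.37616347e-03,  1.60018769e+02]), 'ft_force': array([ 0.39254611, -0.13170318,  0.54441148]), 'torque': array([0.01312759, 0.01328096, 0.00045959]), 'gripper_force': 0.0, 'grip_width': 0.09218626196431347}
```

View pics/scene0.png

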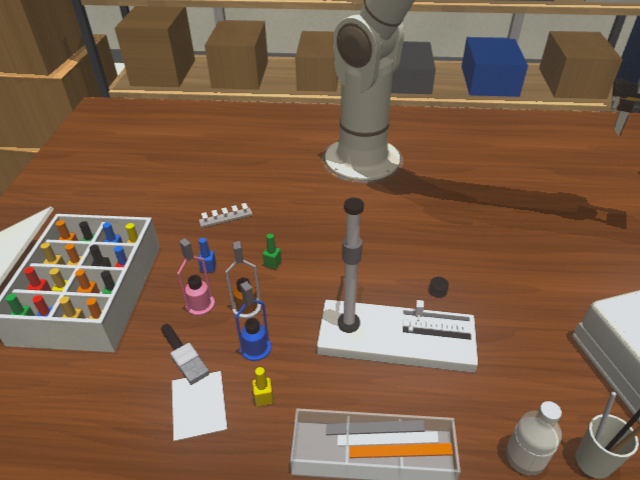

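View pics/top0.png

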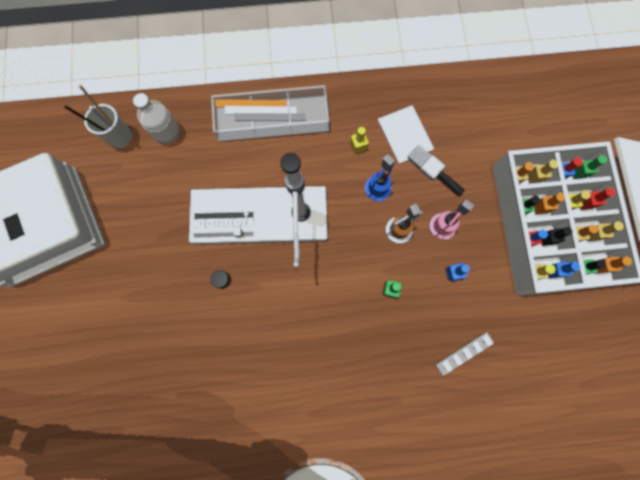

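Candidates for the carrier are amber at top (400,229) / scene (244,295), blue at top (379,186) / scene (254,335), and pink at top (445,225) / scene (197,295). I choose the amber one, between the other two, and check it in a close crop.

```bash
python3 - <<'E'
import cv2
a=cv2.imread("pics/top0.png"); b=cv2.imread("pics/scene0.png")
c=cv2.resize(a[170:260,365:485],None,fx=5,fy=5,interpolation=cv2.INTER_CUBIC)
d=cv2.resize(a[145:275,185:335],None,fx=4,fy=4,interpolation=cv2.INTER_CUBIC)
e=cv2.resize(b[230:360,170:290],None,fx=4.6,fy=4.6,interpolation=cv2.INTER_CUBIC)
for n,i in(("c",c),("d",d),("e",e)): cv2.imwrite(f"pics/{n}.png",i)
E
```

```text
(no output)
```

View pics/c.png

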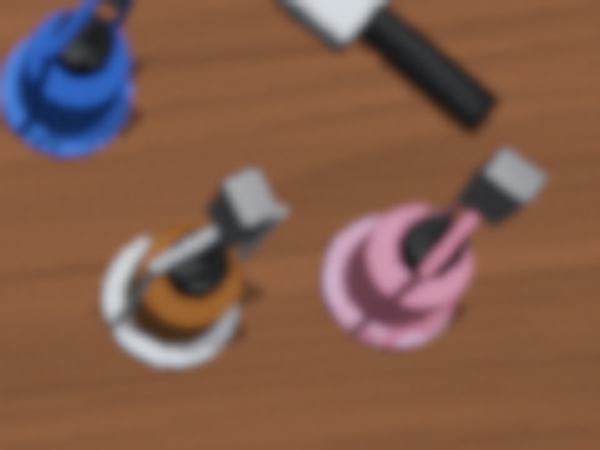

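View pics/d.png

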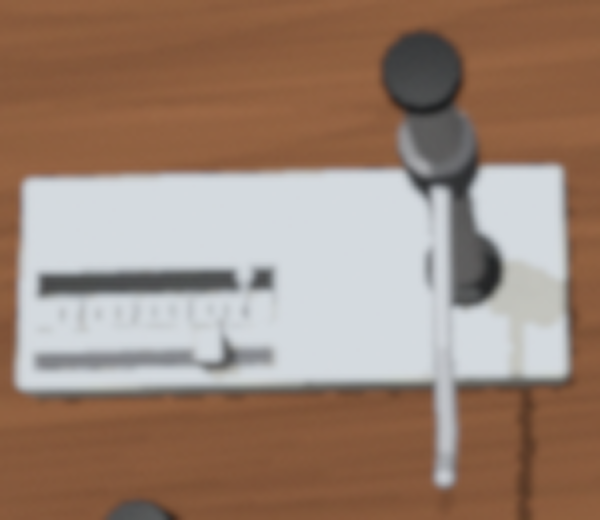

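View pics/e.png

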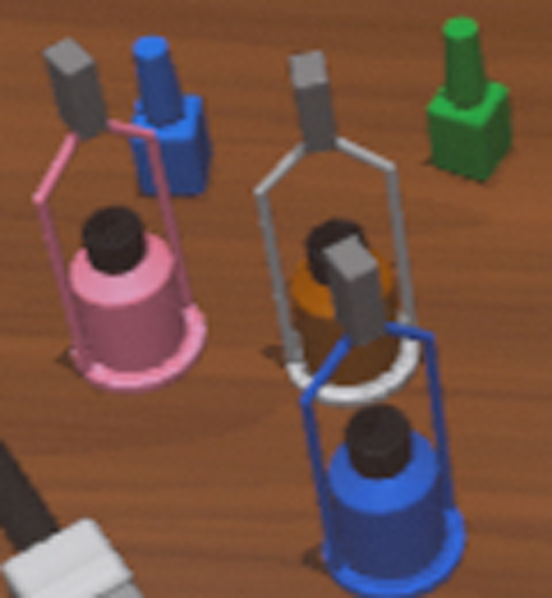

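The amber carrier is confirmed: tab top at top (414.2,208.8), foot centre at about (399.4,229.6). In the scene view the shoulders are at (226.5,271.3) and (255.2,266.3), with the tab top at (237,243.5). Scale base-top corners in the top view are (191,189.5), (325.5,186), (327.5,240) and (189.5,242), with the hook tip at about (296,264.5).

```bash
cat > h.py <<'E'
import numpy as np, cv2
from scipy.spatial.transform import Rotation as R
from scipy.optimize import least_squares
from rig import arm, effector, readout, get_image, calibration
C={n:calibration(n) for n in("scene","top")}
def proj(n,P):
    c=C[n]; p=(np.atleast_2d(P)-c["eye"])@R.from_euler("xyz",c["attitude"],degrees=True).as_matrix()
    p=p*[1,-1,-1]; p=p@c["mtx"].T; return p[:,:2]/p[:,2:]
def ray(n,px,z):
    c=C[n]; d=np.linalg.inv(c["mtx"])@[*px,1]*[1,-1,-1]
    d=R.from_euler("xyz",c["attitude"],degrees=True).as_matrix()@d
    return c["eye"]+d*(z-c["eye"][2])/d[2]
def pose(q,L):
    a=q[2]; M=np.array([[np.cos(a),-np.sin(a),0],[np.sin(a),np.cos(a),0],[0,0,1]])
    return np.atleast_2d(L)@M.T+[q[0],q[1],0]
def fit(obs,q0):
    f=lambda q:np.concatenate([(proj(n,pose(q,l))-p).ravel() for n,l,p in obs])
    s=least_squares(f,q0,loss="soft_l1"); return s.x,s.fun.reshape(-1,2)
E
cat > fit0.py <<'E'
from h import *
d=lambda x,y:(x/4+185,y/4+145)
S=[("top",l,d(*p)) for l,p in [((.06,.245,.03),(25,178)),((.06,-.055,.03),(562,165)),((-.06,-.055,.03),(570,380)),((-.06,.245,.03),(18,388)),((0,0,.332),(422,70)),((-.14,0,.23),(444,478))]]
S+=[("scene",(0,0,.332),(354,204.5)),("scene",(-.06,-.055,.03),(325,304)),("scene",(-.06,.245,.03),(475,316)),("scene",(.06,.245,.03),(475,354))]
b=ray("top",(257,214),.03)
for y in (0,1.57,3.14,-1.57):
    q,r=fit(S,[b[0],b[1],y]); 
    if abs(r).max()<12: print("scale",q[:2],np.degrees(q[2]));print(r.round(1).tolist())
e=lambda x,y:(x/4.6+170,y/4.6+230)
K=[("top",(0,0,.18),(414.2,208.8)),("top",(0,0,.003),(399.4,229.6)),("scene",(0,0,.18),e(308,62)),("scene",(0,-.0275,.115),e(260,190)),("scene",(0,.0275,.115),e(393,166)),("top",(0,-.0275,.115),(365+155/5,170+268/5))]
b=ray("top",(399.4,229.6),0)
for y in (0,3.14):
    q,r=fit(K,[b[0],b[1],y]); print("car",q[:2],np.degrees(q[2]));print(r.round(1).tolist())
for n,p,z in(("polish_a",(394,288),.08),("pink",(466,208),.18),("blue",(388,162),.18),("pot",(220,279),.026),("polb",(462,268),.08)): print(n,ray("top",p,z))
E
python3 fit0.py
```

```text
scale [ 0.62532575 -0.02077439] -4.443560486934634
[[-0.6, -0.3], [0.1, 0.3], [-0.7, -0.7], [-1.1, 0.2], [0.0, 0.1], [-0.3, -1.0], [-1.6, -2.6], [-1.0, -6.8], [-2.2, -2.7], [1.7, 9.7]]
scale [ 0.62532575 -0.02077439] -4.443560881504911
[[-0.6, -0.3], [0.1, 0.3], [-0.7, -0.7], [-1.1, 0.2], [0.0, 0.1], [-0.3, -1.0], [-1.6, -2.6], [-1.0, -6.8], [-2.2, -2.7], [1.7, 9.7]]
scale [ 0.62532575 -0.02077439] -4.443561019387688
[[-0.6, -0.3], [0.1, 0.3], [-0.7, -0.7], [-1.1, 0.2], [0.0, 0.1], [-0.3, -1.0], [-1.6, -2.6], [-1.0, -6.8], [-2.2, -2.7], [1.7, 9.7]]
car [ 0.57196017 -0.23243555] 15.835795253059866
[[-0.8, 0.7], [-1.7, 0.5], [0.0, 0.4], [0.1, -0.9], [-0.6, 0.1], [23.5, -10.5]]
car [ 0.5718515  -0.23479033] 169.64662772438868
[[0.5, 0.6], [-0.7, 0.4], [-1.2, 0.3], [26.4, -0.6], [-29.0, -0.3], [-1.6, -6.8]]
polish_a [ 0.43874294 -0.19438872  0.08      ]
pink [ 0.56515054 -0.32981097  0.18      ]
blue [ 0.66868521 -0.19741427  0.18      ]
pot [0.4984487  0.16493983 0.026     ]
polb [ 0.46519064 -0.33734201  0.08      ]
```

```bash
sed -i 's/("top",(0,-.0275,.115)/("top",(0,.0275,.115)/' fit0.py; python3 fit0.py | grep -A1 car|head -2; python3 - <<'E'
import cv2
b=cv2.imread("pics/scene0.png")
cv2.imwrite("pics/f.png",cv2.resize(b[190:375,310:485],None,fx=3.2,fy=3.2,interpolation=cv2.INTER_CUBIC))
E
```

```text
car [ 0.5723643  -0.23342701] 19.92030384093945
[[-0.3, 0.4], [-1.3, 0.3], [-0.6, 0.5], [-0.4, -0.0], [-1.2, -0.4], [-0.8, -0.1]]
```

View pics/f.png

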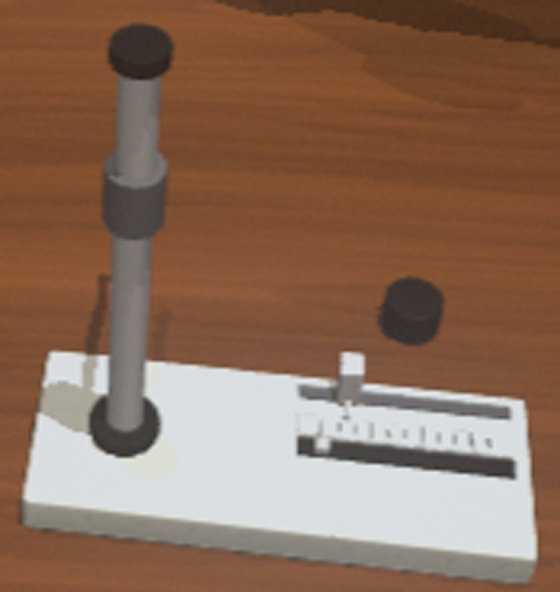

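```bash
python3 - <<'E'
s=open("fit0.py").read().split("\n")
i=[k for k,l in enumerate(s) if l.startswith('S+=')][0]
s[i]='S+=[("scene",l,(x/3.2+310,y/3.2+190)) for l,x,y in [((0,0,.332),141,42),((-.06,-.055,.03),50,353),((-.06,.245,.03),524,400),((.06,.245,.03),536,557),((.06,-.055,.03),25,500)]]'
open("fit0.py","w").write("\n".join(s))
E
python3 fit0.py | head -2
python3 - <<'E'
from h import *
print(ray("scene",(310+348/3.2,190+415/3.2),.035),ray("scene",(310+322/3.2,190+433/3.2),.035),ray("scene",(310+351/3.2,190+359/3.2),.062))
for p,y in(((.40,.1,.5),0),((.572,-.233,.28),20),((.572,-.233,.163),20),((.43,-.006,.27),-4.4),((.508,-.012,.2),-4.4)):
    for yy in(y,y+180): print(p,yy,np.round(arm.ik(p,(180,0,yy)),0) if arm.ik(p,(180,0,yy)) is not None else None)
E
```

```text
scale [ 0.6261108  -0.01990644] -4.3527359901058205
[[-1.1, -0.5], [-0.4, -0.0], [-1.1, -1.0], [-1.5, 0.1], [-0.6, -0.3], [-0.7, -1.4], [-1.1, -0.8], [-1.3, -2.8], [-0.5, -1.5], [-0.2, -0.1], [-2.5, -1.3]]
[0.61190573 0.11876666 0.035     ] [0.6269343  0.10215272 0.035     ] [0.59011405 0.1187865  0.062     ]
(0.4, 0.1, 0.5) 0 [ -26.   -7.    7.   97.    1.   90. -109.]
(0.4, 0.1, 0.5) 180 [-27.  -7.   8.  97.   1.  90.  71.]
(0.572, -0.233, 0.28) 20 [ -1.  23.  27.  93. -11.  66. -41.]
(0.572, -0.233, 0.28) 200 [  8.  22.  15.  93.  -6.  66. 135.]
(0.572, -0.233, 0.163) 20 [ -2.  31.  29.  99. -18.  54. -35.]
(0.572, -0.233, 0.163) 200 [ 15.  29.   6.  99.  -3.  53. 132.]
(0.43, -0.006, 0.27) -4.4 [-19.   2.  17. 118.  -1.  60. -96.]
(0.43, -0.006, 0.27) 175.6 [ -4.   3.   1. 118.  -0.  60.  83.]
(0.508, -0.012, 0.2) -4.4 [-17.  16.  18. 113.  -6.  52. -90.]
(0.508, -0.012, 0.2) 175.6 [  2.  16.  -4. 112.   1.  52.  83.]
```

```bash
python3 - <<'E'
from h import *
def F(n=8):
    v=[]
    for _ in range(n): arm.hold(.03); v.append(readout.read_state()["ft_force"])
    return np.mean(v,0).round(2),np.std(v,0).round(2)
T=lambda:readout.read_state()["time_s"]
p=readout.read_state()["tool_pos"]
arm.movel((p[0],p[1],.48),max_speed=.3)
arm.reach((.42,.05,.48),(180,0,20)); print(T())
arm.reach((.572,-.233,.29),(180,0,20)); effector.grip(.045,20)
print(F(),T())
arm.movel((.572,-.233,.205),max_speed=.15)
cv2.imwrite("pics/g1.png",cv2.resize(cv2.cvtColor(get_image("scene"),cv2.COLOR_RGB2BGR)[180:330,160:300],None,fx=4,fy=4,interpolation=cv2.INTER_CUBIC))
s=readout.read_state();print(s["tool_pos"],s["tcp_rot"],T())
E
```

```text
3.1667
(array([-0.38,  0.3 ,  0.12]), array([0.65, 0.46, 0.28])) 5.725
[ 0.57278939 -0.23349435  0.20621805] [ 1.79920993e+02 -8.93057131e-02  1.99912641e+01] 6.4917
```

View pics/g1.png

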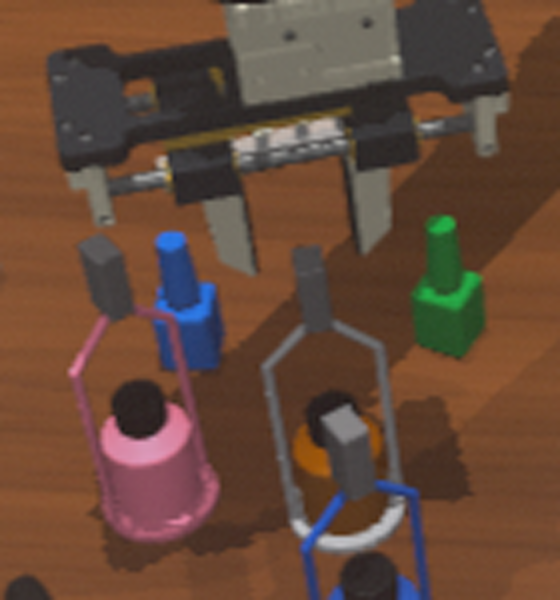

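The fingertips, at (250,270) and (365,250) in the crop, straddle the tab top at (308,255), so I go down, grip and lift.

```bash
cat >> h.py <<'E'
def F(n=20):
    v=[]
    for _ in range(n): arm.hold(.02); v.append(readout.read_state()["ft_force"])
    return np.mean(v,0).round(2),(np.std(v,0)/n**.5).round(2)
T=lambda:round(readout.read_state()["time_s"],1)
P=lambda:readout.read_state()["tool_pos"]
E
python3 - <<'E'
from h import *
arm.movel((.572,-.233,.164),max_speed=.1,guard=4); arm.hold(.2)
print(P(),"base",F()); effector.grip(.005,25); s=readout.read_state(); print(s["grip_width"],s["gripper_force"],s["ft_force"])
arm.movel((.572,-.233,.274),max_speed=.12); arm.hold(.2); print("lift",F(),readout.read_state()["grip_width"],T())
arm.reach((.424,-.006,.276),(180,0,-4.4)); arm.hold(.2); print(P(),F(),T())
a=get_image("top")[190:330,240:400]; b=get_image("scene")[170:310,290:450]
cv2.imwrite("pics/g2.png",cv2.cvtColor(cv2.resize(np.vstack([np.hstack([a,b])]),None,fx=2.5,fy=2.5,interpolation=cv2.INTER_CUBIC),cv2.COLOR_RGB2BGR))
E
```

```text
[ 0.57254703 -0.23328404  0.16483909] base (array([0.1 , 0.1 , 0.01]), array([0.1 , 0.11, 0.15]))
0.014081467867174739 24.968740940093994 [ 0.50378708 -0.83904076 -0.89224147]
lift (array([-0.04, -0.12, -3.94]), array([0.1 , 0.13, 0.09])) 0.013916990498397537 9.8
[ 0.42473972 -0.00696704  0.27609502] (array([ 0.03, -0.06, -3.9 ]), array([0.13, 0.1 , 0.08])) 11.4
```

View pics/g2.png

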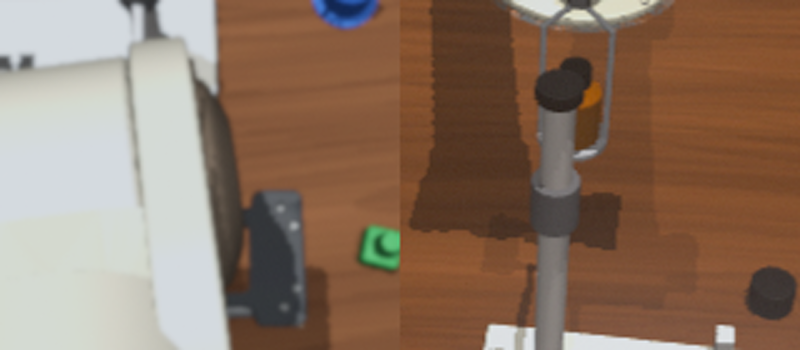

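```bash
python3 - <<'E'
from h import *
p=P(); q=[p[0],p[1],np.radians(-4.4)]
print(proj("scene",pose(q,[(0,-.0275,.226),(0,.0275,.226)])),"obs 347.2,180 375.2,180")
sq=[.6261,-.0199,np.radians(-4.35)]
print(proj("scene",pose(sq,[(0,0,.332)])),"obs ~354,203"); print(pose(sq,[(-.118,0,.21),(-.19,0,.21)]))
print(proj("scene",pose(sq,[(-.118,0,.21),(-.118,.005,.21)])),proj("top",pose(sq,[(-.14,0,.23)])))
E
```

```text
[[347.12645668 180.20995044]
 [374.71647729 182.49372541]] obs 347.2,180 375.2,180
[[352.96090584 202.27569015]] obs ~354,203
[[ 0.50843992 -0.01094983  0.21      ]
 [ 0.43664733 -0.00548871  0.21      ]]
[[357.19040835 214.55008171]
 [359.82489692 214.78493103]] [[295.25593847 263.09867345]]
```

```bash
python3 - <<'E'
from h import *
x,y=.507,-.0108
print(arm.movel((x,y,.274),max_speed=.06,guard=2.5),P(),T())
arm.movel((x,y,.247),max_speed=.04,guard=2.5); arm.hold(.2); print(P(),F(10))
for z in (.240,.236,.232,.228):
    arm.movel((x,y,z),max_speed=.02); arm.hold(.2); print(P().round(4),F(12),T())
E
```

```text
False [ 0.506647   -0.01077765  0.27401422] 13.0
[ 0.50722129 -0.01077962  0.24728091] (array([-0.01,  0.12, -3.68]), array([0.14, 0.13, 0.17]))
[ 0.507  -0.0108  0.2401] (array([ 0.13, -0.19, -3.52]), array([0.16, 0.14, 0.13])) 15.1
[ 0.5072 -0.0108  0.2361] (array([ 1.37,  0.13, -3.23]), array([0.1 , 0.09, 0.1 ])) 15.8
[ 0.5071 -0.0108  0.2321] (array([ 1.62,  0.09, -2.71]), array([0.16, 0.07, 0.11])) 16.6
[ 0.5071 -0.0108  0.2281] (array([ 1.8 , -0.19, -1.86]), array([0.1 , 0.19, 0.15])) 17.3
```

```bash
python3 - <<'E'
from h import *
x,y=.507,-.0108
for k in range(7):
    x+=.0015
    arm.movel((x,y,.230),max_speed=.02); arm.hold(.2); f=F(12); print(P().round(4),f[0],T())
    if f[0][0]<.25: break
E
```

```text
[ 0.5083 -0.0108  0.2299] [ 0.13 -0.04 -2.42] 18.0
```

```bash
python3 - <<'E'
from h import *
x,y=.5088,-.0108
z=P()[2]; D=[]
for z in (.226,.222,.218,.2155):
    arm.movel((x,y,z),max_speed=.025); arm.hold(.25); f=F(20); D.append((P()[2],f[0][2])); print(P().round(4),f[0],T())
a=np.array(D); b=np.mean(a[:,1]+150*a[:,0])/150; print("zero at",b, np.polyfit(a[:,0],a[:,1],1))
E
```

```text
[ 0.5087 -0.0108  0.226 ] [-0.43 -0.14 -1.9 ] 18.9
[ 0.5088 -0.0108  0.222 ] [-0.82 -0.03 -1.04] 19.8
[ 0.5088 -0.0108  0.218 ] [-0.77 -0.08 -0.64] 20.7
[ 0.5088 -0.0108  0.2155] [-0.85 -0.01 -0.31] 21.5
zero at 0.21389842650467816 [-147.11115288   31.44811476]
```

```bash
python3 - <<'E'
from h import *
y=-.0108; x=.5082; z=.2139
arm.movel((x,y,z),max_speed=.02); arm.hold(.4)
for k in range(2):
    f=F(70); print(P().round(4),f,T())
    z+=np.clip((f[0][2]-.04)/150,-.002,.002); x+=np.clip(f[0][0]*.0004,-.0005,.0005)
    arm.movel((x,y,z),max_speed=.02); arm.hold(.3)
print(F(40),P())
a=get_image("top")[180:300,180:300]; b=get_image("scene")[290:370,370:490]; c=get_image("scene")[180:300,290:410]
cv2.imwrite("pics/g3.png",cv2.cvtColor(np.hstack([cv2.resize(b,(600,400),interpolation=cv2.INTER_CUBIC)]),cv2.COLOR_RGB2BGR))
E
```

```text
[ 0.5084 -0.0108  0.214 ] (array([ 2.76, -0.13,  0.05]), array([0.09, 0.07, 0.06])) 23.3
[ 0.5086 -0.0108  0.2139] (array([ 1.62,  0.03, -0.02]), array([0.08, 0.06, 0.07])) 25.1
(array([-1.49,  0.03, -0.03]), array([0.09, 0.09, 0.09])) [ 0.50895235 -0.01081014  0.2134509 ]
```

View pics/g3.png

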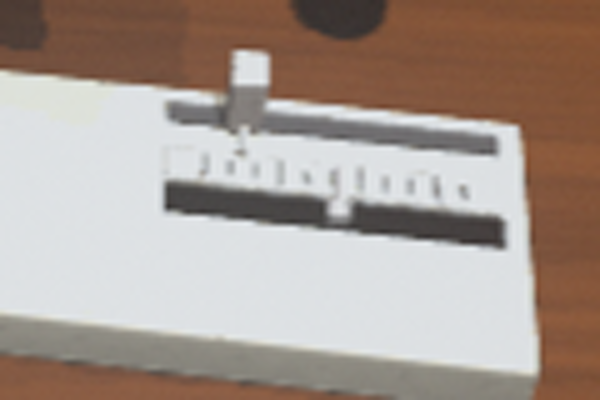

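```bash
python3 - <<'E'
from h import *
y=-.0108; x=.50877; z=.2136
for k in range(6):
    arm.movel((x,y,z),max_speed=.02); arm.hold(.2); f=F(25); print(round(x,5),P().round(5),f[0],T())
    if abs(f[0][0])<.3 and abs(f[0][2]-.04)<.2: break
    x+=f[0][0]*.00008
E
```

```text
0.50877 [ 0.50886 -0.01079  0.21364] [-1.68 -0.02  0.23] 27.3
0.50864 [ 0.50876 -0.0108   0.21366] [-0.81  0.06 -0.08] 28.2
0.50857 [ 0.5087  -0.01079  0.21365] [ 0.16 -0.07 -0.05] 29.0
```

```bash
python3 - <<'E'
from h import *
effector.grip(.036); arm.hold(.2); print(F(15)[0])
p=P(); arm.movel((p[0],p[1],.30),max_speed=.1); 
arm.movel((.45,-.01,.36),max_speed=.2); arm.reach((.42,.16,.36),(180,0,-4.4)); print(T(),P())
a=get_image("top")[180:270,180:330]; b=get_image("scene")[190:370,310:490]
cv2.imwrite("pics/g4.png",cv2.cvtColor(np.hstack([cv2.resize(b,(540,540),interpolation=cv2.INTER_CUBIC)]),cv2.COLOR_RGB2BGR))
c=get_image("scene")[290:370,370:490]
t0=get_image("top"); cv2.imwrite("pics/top4.png",cv2.cvtColor(t0,cv2.COLOR_RGB2BGR))
cv2.imwrite("pics/g5.png",cv2.cvtColor(np.vstack([cv2.resize(c[0:60],(720,360),interpolation=cv2.INTER_CUBIC),cv2.resize(t0[195:250,180:330],(720,240),interpolation=cv2.INTER_CUBIC)]),cv2.COLOR_RGB2BGR))
E
```

```text
[ 0.25  0.06 -0.02]
32.4 [0.42022025 0.15952166 0.35882624]
```

View pics/g5.png

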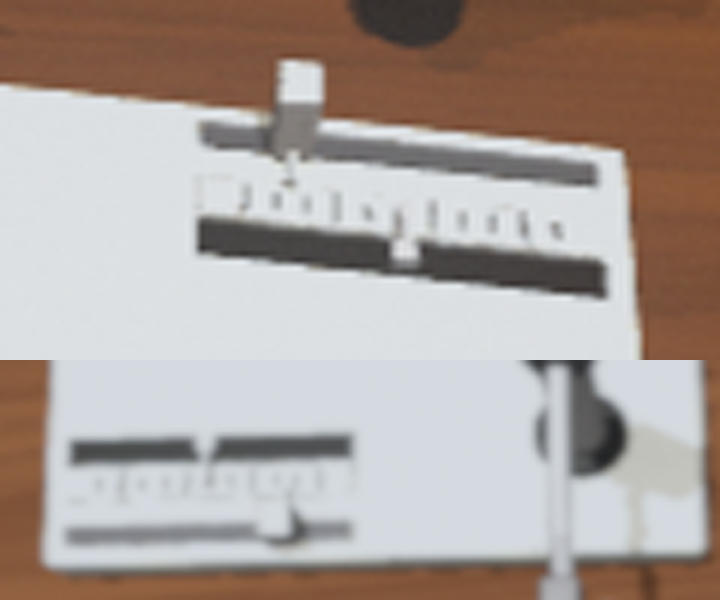

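The picture shows the hook loaded and the pointer at about scene (437,330). The tell-tale's index tip is at about (418.3,320.5), so the tell-tale has to slide roughly 35-40 mm to +y.

```bash
cat >> h.py <<'E'
sq=[.6261,-.0199,np.radians(-4.35)]
def tos(w):
    a=-sq[2]; d=np.array(w)[:2]-sq[:2]; return np.array([d[0]*np.cos(a)-d[1]*np.sin(a),d[0]*np.sin(a)+d[1]*np.cos(a)])
YS=np.arange(.105,.235,.0005)
def rect(n,img,X,z=.035):  # rectified gray patch rows X, cols YS at height z
    g=cv2.cvtColor(img,cv2.COLOR_BGR2GRAY)
    out=[]
    for x in X:
        p=proj(n,pose(sq,[(x,y,z) for y in YS])).astype(np.float32)
        out.append(cv2.remap(g,p[:,0].reshape(1,-1),p[:,1].reshape(1,-1),cv2.INTER_CUBIC)[0])
    return np.array(out)
E
python3 - <<'E'
from h import *
for n,px,z in(("scene",(437.3,331.7),.035),("scene",(418.3,320.5),.035),("scene",(410.6,327.5),.035)): print(tos(ray(n,px,z)))
X=np.arange(-.045,.030,.005)
for n,f in(("scene","pics/scene0.png"),("top","pics/top0.png"),("top","pics/top4.png")):
    r=rect(n,cv2.imread(f),X); print(n,f)
    for x,l in zip(X,r): print(round(x*1000),l[::8].tolist())
E
```

```text
[-5.29767653e-05  1.72799773e-01]
[-0.0225039   0.13634523]
[-0.0030457   0.12184509]
scene pics/scene0.png
-45 [184, 132, 149, 154, 146, 110, 93, 123, 125, 123, 141, 143, 150, 141, 134, 132, 129, 150, 138, 138, 137, 144, 143, 132, 128, 133, 149, 136, 129, 124, 138, 141, 126]
-40 [184, 108, 113, 111, 112, 107, 93, 126, 119, 122, 112, 109, 111, 110, 111, 110, 109, 111, 110, 110, 109, 109, 111, 109, 109, 107, 108, 109, 108, 105, 106, 109, 111]
-35 [213, 172, 128, 159, 179, 140, 125, 124, 199, 125, 165, 144, 159, 183, 170, 175, 153, 170, 176, 177, 165, 159, 188, 181, 159, 147, 174, 189, 180, 171, 167, 183, 194]
-30 [221, 221, 222, 222, 221, 221, 221, 214, 216, 222, 221, 222, 222, 221, 221, 220, 222, 221, 221, 221, 222, 221, 221, 221, 221, 222, 221, 221, 221, 221, 221, 221, 220]
-25 [222, 221, 221, 219, 222, 222, 221, 202, 186, 222, 221, 220, 221, 220, 222, 220, 221, 221, 221, 221, 222, 221, 221, 220, 220, 214, 222, 221, 221, 220, 221, 220, 220]
-20 [211, 221, 221, 220, 212, 221, 220, 215, 213, 212, 222, 201, 219, 221, 224, 221, 216, 217, 223, 178, 224, 215, 215, 222, 198, 220, 187, 226,
[... 5793 characters left out ...]
190, 189, 186, 186, 199]
10 [217, 217, 216, 216, 216, 217, 217, 217, 217, 217, 217, 216, 217, 217, 217, 216, 217, 217, 217, 217, 217, 217, 217, 217, 216, 216, 217, 216, 217, 216, 217, 216, 217]
15 [217, 217, 217, 217, 217, 217, 217, 217, 217, 217, 217, 217, 217, 217, 217, 217, 217, 217, 217, 217, 217, 217, 217, 217, 217, 217, 217, 217, 217, 217, 217, 217, 217]
20 [217, 217, 217, 217, 217, 217, 217, 217, 217, 217, 217, 217, 217, 217, 217, 217, 217, 217, 217, 217, 217, 217, 217, 217, 217, 217, 217, 217, 217, 217, 217, 217, 217]
25 [217, 217, 217, 217, 217, 217, 217, 217, 217, 217, 217, 217, 217, 217, 217, 217, 217, 217, 217, 217, 217, 217, 217, 217, 217, 217, 217, 217, 217, 217, 217, 217, 217]
```

```bash
python3 - <<'E'
from h import *
def ptr(n):
    im=cv2.cvtColor(get_image(n),cv2.COLOR_RGB2BGR); l=rect(n,im,[0.0])[0].astype(float)
    m=(YS>.109)&(YS<.229); w=np.clip(l[m]-110,0,None); return (w*YS[m]).sum()/w.sum()
print("ptr0",[(lambda l,m:(np.clip(l[m]-110,0,None)*YS[m]).sum()/np.clip(l[m]-110,0,None).sum())(rect(n,cv2.imread(f"pics/{n}0.png"),[0.])[0].astype(float),(YS>.109)&(YS<.229)) for n in("scene","top")])
for k in range(3): print(ptr("scene"),ptr("top"),T()); arm.hold(.15)
w=lambda y,z:tuple(pose(sq,[(-.0445,y,z)])[0])
arm.reach(w(.136,.25),(180,0,-4.4)); effector.grip(.040); print(P(),T(),readout.read_state()["joint_positions"].round(0))
print(arm.movel(w(.136,.10),max_speed=.12,guard=4),arm.movel(w(.136,.055),max_speed=.06,guard=3),P(),T())
effector.grip(.005,10); s=readout.read_state(); print(s["grip_width"],s["gripper_force"],F(10),tos(P()))
E
```

```text
ptr0 [np.float64(0.12146609124537609), np.float64(0.12023114653586758)]
0.17238061879743144 0.17129208505611343 32.7
0.1723576429404901 0.17128106508875743 32.9
0.17235228604923802 0.17127689125295512 33.2
[0.59189651 0.11983409 0.25115203] 34.5 [-33.  23.  25.  97. -11.  62. -99.]
False False [0.59234067 0.1190481  0.055187  ] 36.8
0.013933726904704116 9.999268501996994 (array([-0.43,  0.12,  2.09]), array([0.13, 0.11, 0.11])) [-0.04434732  0.13605804]
```

```bash
python3 - <<'E'
from h import *
w=lambda y,z:tuple(pose(sq,[(-.0445,y,z)])[0])
arm.movel(w(.1718,.0555),max_speed=.04); arm.hold(.2); print(tos(P()),F(10)[0],readout.read_state()["grip_width"])
effector.grip(.036); arm.movel(w(.1718,.12),max_speed=.1); arm.movel(w(.1718,.3),max_speed=.25)
arm.reach((.40,.22,.36),(180,0,-4.4)); print(T())
for n in("scene","top"):
    im=cv2.cvtColor(get_image(n),cv2.COLOR_RGB2BGR); cv2.imwrite(f"pics/{n}6.png",im)
    old=cv2.imread(f"pics/{n}0.png"); X=np.arange(-.034,.004,.002)
    m=(YS>.155)&(YS<.19); r=rect(n,im,X)
    print(n,(YS[m][::3]*1000).tolist())
    for x,l in zip(X,r): print(round(x*1000),l[m][::3].tolist())
E
```

```text
[-0.0444705   0.17182564] [ 3.06  0.91 -4.88] 0.013879272846674038
42.0
scene [155.00000000000003, 156.50000000000003, 158.00000000000003, 159.50000000000003, 161.00000000000003, 162.50000000000003, 164.00000000000003, 165.50000000000003, 167.00000000000003, 168.50000000000003, 170.00000000000003, 171.50000000000003, 173.00000000000006, 174.50000000000006, 176.00000000000006, 177.50000000000006, 179.00000000000006, 180.50000000000006, 182.00000000000006, 183.50000000000006, 185.00000000000006, 186.50000000000006, 188.00000000000006, 189.50000000000006]
-34 [214, 223, 224, 208, 187, 177, 166, 147, 117, 111, 157, 202, 205, 165, 157, 174, 197, 202, 198, 196, 195, 197, 199, 208]
-32 [223, 223, 222, 221, 223, 228, 219, 190, 165, 153, 165, 198, 221, 211, 215, 221, 223, 224, 225, 225, 225, 225, 225, 224]
-30 [223, 223, 223, 223, 222, 222, 222, 224, 222, 197, 178, 198, 228, 224, 223, 222, 222, 222, 222, 222, 223, 223, 223, 223]
-28 [222, 223, 223, 222, 222, 223, 223, 224, 219, 197, 179, 196, 224, 219, 222, 223, 222, 222, 222, 222, 223, 223, 222, 222]
-26 [221, 222, 223, 222, 223, 223, 223, 2
[... 4080 characters left out ...]
 132, 131, 132, 133]
-6 [94, 94, 95, 95, 95, 95, 93, 100, 116, 144, 170, 177, 164, 134, 107, 96, 92, 92, 91, 89, 87, 88, 87, 89]
-4 [79, 79, 79, 79, 78, 78, 84, 102, 127, 158, 181, 187, 177, 148, 117, 95, 81, 79, 78, 77, 77, 76, 77, 77]
-2 [77, 78, 78, 77, 77, 77, 90, 117, 147, 178, 196, 200, 193, 168, 140, 109, 87, 80, 78, 77, 77, 78, 78, 77]
0 [85, 84, 84, 83, 84, 85, 102, 131, 162, 190, 205, 208, 203, 182, 155, 121, 94, 86, 82, 82, 82, 81, 81, 82]
2 [111, 111, 109, 109, 108, 109, 122, 147, 172, 196, 209, 212, 207, 189, 166, 139, 117, 112, 108, 108, 108, 108, 110, 112]
4 [157, 158, 156, 156, 154, 154, 161, 173, 188, 203, 211, 212, 209, 198, 185, 169, 159, 155, 155, 153, 154, 152, 155, 157]
```

Index and pointer lines agree to about 0.3 mm in both cameras (scene 170.1 and 170.4, top about 168.4 for both). The pointer hasn't moved, so I hand in.

```bash
python3 -c "
from rig import arm
print(arm.hand_in())"
```

```text
the job is handed in; nothing more can be done
None
```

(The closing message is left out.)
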